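# Slide the stage plate out over the end of the ledge

### The arm

A 7-joint arm with a two-finger parallel gripper is mounted at the origin on the work surface. World frame = base frame: x ahead of the robot, y to its left, z up, the work surface at z = 0. Lengths are in mm, angles in degrees, forces in N, time in s.
With the tool pointing down it reaches from about 425 to 1025 mm from the base axis. Payload 3.6 kg.
Tool frame: the origin (TCP) lies between the finger pads; the fingertips stand 14 mm ahead of it and the grasp point (between the pads) lies 5 mm behind it; z points along the fingers, y is the line along which they close (so a half turn about z gives the same grasp; the last joint's range is limited). The gripper opens to 85 mm and grips with 20 to 120 N. Pads are 22 mm wide; open, the fingers measure 114 mm over their backs; the gripper's body (76 mm by 85 mm) begins 54 mm behind the grasp point. The pads swing forward as they close: fully open they stand 13 mm farther back than shut.
Start: joints at [-82.535, 33.873, 2.773, 92.16, -1.908, 54.013, -1.931], TCP at [160.899, 706.924, 245.302] pointing down, gripper open.
Joint ranges: [-153.93, 153.93], [-27.13, 128.08], [-72.61, 78.16], [10.71, 143.7], [-87.88, 267.88], [4.46, 118.87], [-176.78, 176.78]. Speed limits (degrees/s): [147.25, 147.25, 180, 180, 180, 180, 180].

### API

Orientations are given as [roll, pitch, yaw] about the fixed x, y, z axes, in that order (R = Rz(yaw) Ry(pitch) Rx(roll)).
In Python, from cell import get_obs, camera, camera_info, ticket gives the robot as it stands.
- The arm moves only by the shell command python3 -m pendant 'ROWS' [FORCE]. ROWS is JSON, a list of rows, each an object with "xyz": the shift along the tool's x, y, z in cm, a list of three; "dr": the turn, a rotation vector about the tool's x, y, z in rad, a list of three; "claw": the finger opening in cm, from 0 to 8.54. In form: [{"xyz": [x, y, z], "dr": [wx, wy, wz], "claw": claw}, ...]. A call has 1 to 10 rows; each row shifts and turns the commanded pose from where the row before left it, along the tool's axes as they then stand; what a row does not reach is not made up. A row lasts 1/12 s, in which the tool goes at most 41.7 mm and 7.16 degrees, less where a joint would pass 70% of its speed; a pose out of reach is approached as far as the arm can. A call is refused whole if a number of a shift passes 4.17 or a number of a turn 0.125, either way. A call with a gripper value outside its range is refused whole. The fingers move at their own pace and stop on an object; FORCE is the grip in N (left out, the last holds). Time passes only in rows, so rows that do not move let the fingers close. It gives the time, the measured TCP pose, the force, the opening and the grip force at its end, in the units of the state.
- get_obs(): the state, without advancing time (a new reading comes with each control period).
- camera(name): name is "side" or "top" or "wrist"; returns the picture (384x512x3 uint8, red, green, blue); there is no depth.
- camera_info(name): a dict with "K" (3x3 intrinsics, pixels), "k1" (the pictures are not rectified: a ray, as slopes to the right and down, at radius r is drawn at 1 + k1 r^2 times it, then the intrinsics apply), "cam_to_world" (4x4, takes a point from camera to world coordinates). Camera axes: x right, y up, looking along -z (the intrinsics and any distortion apply to the point x, -y, -z); pixel columns grow to the right and rows downward; lengths in mm; the calibration is good to about 2 mm. A picture is of the moment at which its call begins: read the wrist's pose just before it. camera_info takes no time and is no camera call; for the wrist camera it gives the pose at the moment of the call.
- ticket.job_done(): hands the job in; it is judged then, once.
The state is a dict: "time": time; "qpos": joint angles; "qd": joint speeds; "effort": joint torques, N m; "tool_pos": TCP position; "orientation": TCP orientation; "force": force on the tool from outside, world axes, zero at the start; "torque": the same for the moment, N m; "grip_width": finger opening in mm; "finger_force": force on a finger pad.
Only numpy, scipy, OpenCV 4.12 (cv2) and the standard library are available. Lean on these libraries where they do the work, as an engineer would, in place of code of your own. Each camera call takes 0.05 s, during which the arm holds its last target. There are 200 camera calls.

### The job

Push the steel end stop all the way back so that the ledge's end is open, then push the thin aluminium stage plate along the ledge until about 30 mm of it sticks out past the open end and its edge can be taken hold of from below. Leave it flat and lying straight along the ledge. Only push with the fingertips: do not lift or carry the plate, and leave the vials and everything else on the bench where they are.

Things in the scene. Friction and masses are not known exactly. Their poses are not given: they have to be found in the camera images.
- ledge: fixed wooden block, 300 mm long (y), 165 deep (x, away from the robot), 60 high; its flat top is the ledge. Origin on the underside, mid-length, 50 mm behind the near long face. A fence 13 mm wide, 10 high stands on top, near face at x = +40 mm, y = -150 to +100. The open end is the +y end (y = +150), to the robot's left; the stop crosses the top just before it. Vials stand behind the fence.
- ledge_lip (a point): point on the top edge of the ledge's open end face (block frame x = 0, y = +150 mm, z = 60 mm); axes as the block's, +y points straight out past the end.
- plate: loose aluminium stage plate, a flat rectangle 120 mm long (y), 64 wide (x), 6 thick, with a flush black disc in the middle, about 0.12 kg; lies on the ledge before the fence, lengthways along it, a little askew. Origin at the centre of its underside (60 mm above the bench while it lies on the ledge).
- plate_lead (a point): middle of the plate's end face that looks toward the stop and the open end (plate frame y = +60 mm, half-way up the thickness).
- stop (a joint): travel (m) of the steel end stop: slides across the ledge away from the robot (block's +x), 0 = fully near, 0.075 = at its far limit, clear of the plate's way. Takes about 2 N to move, stays where left; starts between 0 and 0.015. Its bar is 16 mm wide (along the ledge), 56 long, 13 high; centred at y = +126 mm of the block. It blocks the plate until it is out.
- stop_tab (a point): centre of the near face (towards the robot) of the stop's upright thumb tab, 18 mm above the ledge top; the tab is a steel plate at the near end of the bar, 28 mm wide along the ledge, 6 thick, its top 33 mm above the ledge; axes as the block's; moves with the stop. Push this face away from the robot.
- vial_a: amber vial, 22 mm across, 42 mm high, standing on the block behind the fence; origin at the centre of its underside; leave alone.
- vial_b: the same kind of vial; leave alone.
- dish: glass dish, 90 mm across and 15 mm high, on the bench on the robot's side of the block; origin at the centre of its underside; leave alone.
- jar: glass jar with black cap, 60 mm across, 85 mm high, on the bench past the open end of the block; origin at the centre of its underside; leave alone.
- forceps: steel forceps about 105 mm long, lying on the bench on the robot's side of the block; origin mid-length, on the underside; leave alone.
- weight: brass weight with a knob, 36 mm across, 48 mm high, on the bench by the block's closed (-y) end; origin at the centre of its underside; leave alone.
Mind the look-alikes: they are no part of the job. Several things have the shape of the plate; the one meant has the colours described above.

How it is judged:
By the outcome, as a careful person would: the job done as asked, in the order asked, and still so for the second after the job is handed in, with the robot touching nothing.
It also fails if it takes over 48 s, if anything falls off the work surface, if the arm or the gripper's body presses on something with over 40 N, if the wrist force passes 120 N, or if a joint passes its speed limit or range.

## Working session

There is one attempt and no reset: what is moved stays moved. The work goes in short steps, Python scripts to look and compute and a shell command to move; the robot and the scene stay as the last step left them, time stands still between calls to the robot, and variables do not carry over. Pictures are saved under pics/ and viewed, at most 13 in all, crops included, and the job is handed in when it is done.

```bash
ls; mkdir -p pics; cat > h.py <<'E'
import numpy as np, cv2
from cell import get_obs, camera, camera_info, ticket
def ray(info,u,v):
    K=np.array(info["K"]);k=info["k1"];T=np.array(info["cam_to_world"])
    d=np.array([(u-K[0,2])/K[0,0],(v-K[1,2])/K[1,1]]);s=d.copy()
    for _ in range(20): s=d/(1+k*(s@s))
    return T[:3,3],T[:3,:3]@np.array([s[0],-s[1],-1])
def onz(info,u,v,z):
    o,r=ray(info,u,v);return o+r*(z-o[2])/r[2]
def proj(info,p):
    K=np.array(info["K"]);T=np.array(info["cam_to_world"])
    c=T[:3,:3].T@(np.array(p,float)-T[:3,3]);s=np.array([c[0],-c[1]])/-c[2];s=s*(1+info["k1"]*(s@s))
    return K[0,0]*s[0]+K[0,2],K[1,1]*s[1]+K[1,2]
E
python3 - <<'E'
from h import *
for n in("top","side"):
    im=camera(n);cv2.imwrite(f"pics/{n}0.png",im[:,:,::-1]);i=camera_info(n);print(n,np.round(i["cam_to_world"],3).tolist(),i["K"],i["k1"])
a=cv2.imread("pics/top0.png");cv2.imwrite("pics/t0.png",cv2.resize(a,(800,600)))
a=cv2.imread("pics/side0.png");cv2.imwrite("pics/s0.png",cv2.resize(a,(800,600)))
print(get_obs())
E
```

```text
pics
top [[0.02, 0.99, -0.136, 378.126], [-1.0, 0.022, 0.009, 1.471], [0.012, 0.136, 0.991, 1058.199], [0.0, 0.0, 0.0, 1.0]] [[400.77340454   0.         260.04526088]
 [  0.         400.77340454 190.57611175]
 [  0.           0.           1.        ]] 0.028951477684399225
side [[0.916, 0.296, -0.272, 223.241], [-0.402, 0.674, -0.62, -658.344], [-0.001, 0.677, 0.736, 850.617], [0.0, 0.0, 0.0, 1.0]] [[425.95021757   0.         262.36158723]
 [  0.         425.95021757 191.54685882]
 [  0.           0.           1.        ]] -0.027700922740770642
{'time': 0.1, 'qpos': array([-82.53508075,  33.91983895,   2.76706065,  92.22896372,
        -1.90640257,  54.01291067,  -1.93266311]), 'qd': array([ 0.01043271, -0.13990636,  0.03503373, -0.12468002,  0.01282871,
        0.15847071, -0.02066852]), 'effort': array([ 4.43049241e-03, -5.49998116e+01,  1.55313224e+00, -1.98825896e+01,
        9.70049528e-03,  3.80972997e-03,  4.29435772e-06]), 'tool_pos': array([160.72439356, 706.22214195, 244.26353368]), 'orientation': array([-1.79884588e+02,  7.39078493e-03,  1.67182116e+02]), 'force': array([ 0.56217524, -0.24383043, -0.9449434 ]), 'torque': array([ 0.02551786,  0.01080028, -0.00311146]), 'finger_force': 0.0, 'grip_width': 85.37674910326503}
```

View pics/t0.png

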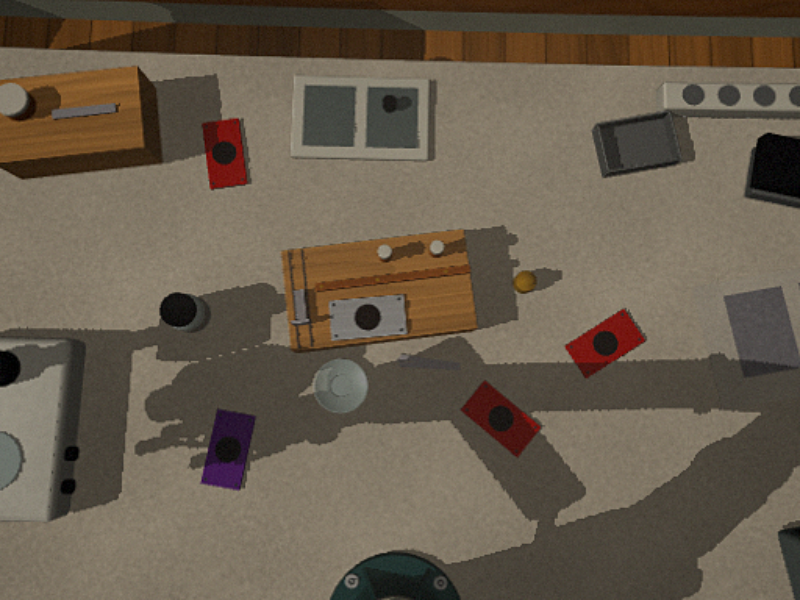

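View pics/s0.png

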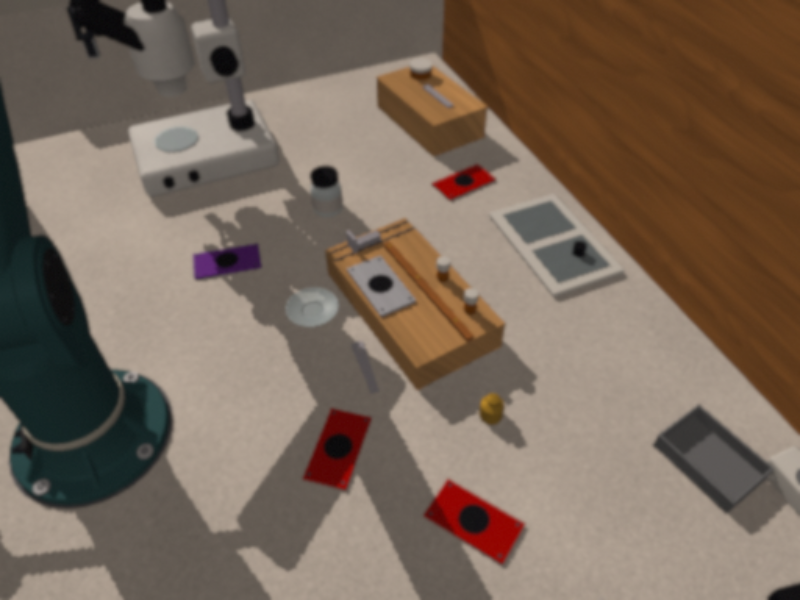

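The top view shows the block with corners near (283,252), (465,230), (478,328), (293,351) in the 800-wide picture. The plate is at about (368,317), the stop at about (301,305), the dish at (341,386) and the jar at (182,311).

```bash
python3 - <<'E'
from h import *
a=cv2.imread("pics/top0.png");c=a[140:232,172:312];cv2.imwrite("pics/tc.png",cv2.resize(c,None,fx=5.7,fy=5.7,interpolation=cv2.INTER_CUBIC))
hsv=cv2.cvtColor(a,cv2.COLOR_BGR2HSV);i=camera_info("top")
m=((hsv[...,1]>95)&(hsv[...,0]<25)).astype(np.uint8);m[:,:178]=0;m[:140]=0;m[232:]=0;m[:,308:]=0
m=cv2.morphologyEx(m,cv2.MORPH_CLOSE,np.ones((5,5)))
cs,_=cv2.findContours(m,0,1);k=max(cs,key=cv2.contourArea)
hull=cv2.convexHull(k);q=cv2.approxPolyDP(hull,4,True)[:,0]
print(q.tolist());print([np.round(onz(i,*p,60)[:2]).tolist() for p in q])
r=cv2.minAreaRect(np.array([onz(i,*p[0],60)[:2] for p in hull],np.float32));print(r)
for n,(x0,x1,y0,y1) in dict(plate=(208,264,184,220)).items():
    g=((hsv[...,1]<60)&(hsv[...,2]>90)).astype(np.uint8);w=np.zeros_like(g);w[y0:y1,x0:x1]=g[y0:y1,x0:x1]
    w=cv2.morphologyEx(w,cv2.MORPH_OPEN,np.ones((3,3)))
    cs,_=cv2.findContours(w,0,1);k=max(cs,key=cv2.contourArea)
    print(n,cv2.minAreaRect(np.array([onz(i,*p[0],66)[:2] for p in k],np.float32)))
E
```

```text
[[296, 147], [304, 210], [186, 223], [181, 160]]
[[630.0, -97.0], [469.0, -118.0], [431.0, 174.0], [589.0, 194.0]]
((527.621826171875, 37.78076934814453), (169.1077117919922, 302.9562683105469), 8.350835800170898)
plate ((483.46893310546875, 53.93307113647461), (63.18928909301758, 118.80574035644531), 6.509668827056885)
```

View pics/tc.png

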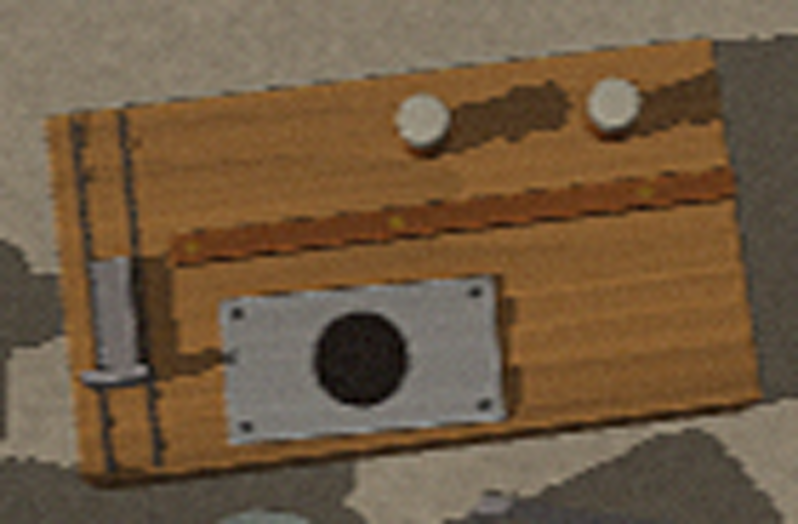

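The crop shows the plate rectangle (220–505, 275–440) and the tab's top edge at about (117,378), with the slot running along the block's x. A microscope stands between the arm's start and the block, so I need its position before planning a route.

```bash
python3 - <<'E'
from h import *
t=camera_info("top");s=camera_info("side")
f=.64
P=lambda i,u,v,z:np.round(onz(i,u*f,v*f,z)).tolist()
cr=lambda u,v:(172+(u+.5)/5.7-.5,140+(v+.5)/5.7-.5)
print("tab near top edge",[np.round(onz(t,*cr(*p),93)) for p in((82,383),(152,375))])
print("fence near top?",[np.round(onz(t,*cr(*p),70)) for p in((175,265),(735,198))])
print("block far corners",[np.round(onz(t,*cr(*p),60)) for p in((47,115),(712,38))])
print("block near corners",[np.round(onz(t,*cr(*p),60)) for p in((82,472),(760,398))])
print("jar",P(t,180,308,85),"dish",P(t,341,386,10))
print("scope base top corners",P(t,72,340,50),P(t,50,520,50),"side:",P(s,130,130,50),P(s,150,180,50),P(s,272,150,50),P(s,255,105,50))
print("glass",P(s,177,140,55),P(t,3,460,55),"column",P(s,240,115,55),P(t,3,367,60))
# column & head heights: intersect side rays with vertical plane of column base
b=onz(s,240*f,115*f,55)
for (u,v) in((240,115),(218,5),(222,62),(160,88),(85,10)):
    o,r=ray(s,u*f,v*f);
    h=np.dot(b[:2]-o[:2],r[:2])/np.dot(r[:2],r[:2]);print(u,v,np.round(o+r*h))
im=camera("wrist");cv2.imwrite("pics/w0.png",im[:,:,::-1])
E
```

```text
tab near top edge [array([468., 171.,  93.]), array([472., 141.,  93.])]
fence near top? [array([522., 137.,  70.]), array([ 558., -108.,   70.])]
block far corners [array([590., 197.,  60.]), array([632., -98.,  60.])]
block near corners [array([432., 175.,  60.]), array([ 471., -121.,   60.])]
jar [488.0, 344.0, 85.0] dish [373.0, 97.0, 10.0]
scope base top corners [438.0, 522.0, 50.0] [164.0, 528.0, 50.0] side: [166.0, 713.0, 50.0] [179.0, 515.0, 50.0] [427.0, 515.0, 50.0] [439.0, 700.0, 50.0]
glass [253.0, 625.0, 55.0] [252.0, 605.0, 55.0] column [397.0, 665.0, 55.0] [393.0, 617.0, 60.0]
240 115 [397. 665.  55.]
218 5 [399. 665. 297.]
222 62 [384. 667. 182.]
160 88 [251. 668. 153.]
85 10 [164. 655. 336.]
```

View pics/w0.png

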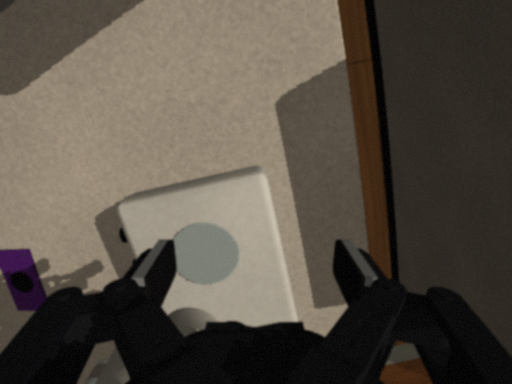

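The wrist view shows the microscope stage right beside the gripper: base about x 165–438, y 515–710, with the head above (250,625). I will pull back radially first, then swing round inside it.

```bash
python3 -m pendant '[{"xyz":[0,-2,0],"dr":[0,0,0],"claw":0},{"xyz":[0,-3,0],"dr":[0,0,0],"claw":0},{"xyz":[0,-3,0],"dr":[0,0,0],"claw":0},{"xyz":[0,-3,0],"dr":[0,0,0],"claw":0},{"xyz":[0,-3,0],"dr":[0,0,0],"claw":0},{"xyz":[0,-3,0],"dr":[0,0,0],"claw":0},{"xyz":[0,-3,0],"dr":[0,0,0],"claw":0},{"xyz":[0,-3,0],"dr":[0,0,0],"claw":0},{"xyz":[0,-3,0],"dr":[0,0,0],"claw":0},{"xyz":[0,-1.4,0],"dr":[0,0,0],"claw":0}]'
```

```text
time: 0.98
tool_pos: [99.3, 434.7, 244.6]
orientation: [-179.7, 0.0, 167.2]
force: [0.1, -0.1, 0.4]
grip_width: 0.1
finger_force: 0.0
```

```bash
python3 -m pendant '[{"xyz":[-2.7,-0.5,0],"dr":[0,0,0],"claw":0},{"xyz":[-2.7,-0.5,0],"dr":[0,0,0],"claw":0},{"xyz":[-2.7,-0.5,0],"dr":[0,0,0],"claw":0},{"xyz":[-2.7,-0.5,0],"dr":[0,0,0],"claw":0},{"xyz":[-2.7,-0.5,0],"dr":[0,0,0],"claw":0},{"xyz":[-2.7,-0.5,0],"dr":[0,0,0],"claw":0},{"xyz":[-2.7,-0.5,0],"dr":[0,0,0],"claw":0},{"xyz":[-2.6,-0.5,0],"dr":[0,0,0],"claw":0},{"xyz":[0,0,0],"dr":[0,0,-0.12],"claw":0},{"xyz":[0,0,0],"dr":[0,0,-0.12],"claw":0}]'
```

```text
time: 1.82
tool_pos: [302.7, 351.9, 245.3]
orientation: [-180.0, 0.0, -179.0]
force: [-1.0, 0.1, 0.8]
grip_width: 0.2
finger_force: 0.0
```

```bash
python3 -m pendant '[{"xyz":[-1.7,-2.91,0],"dr":[0,0,0],"claw":0},{"xyz":[-1.7,-2.91,0],"dr":[0,0,0],"claw":0},{"xyz":[-1.7,-2.91,0],"dr":[0,0,0],"claw":0},{"xyz":[-1.7,-2.91,0],"dr":[0,0,0],"claw":0},{"xyz":[-1.7,-2.91,0],"dr":[0,0,0],"claw":0},{"xyz":[-1.7,-2.91,0],"dr":[0,0,0],"claw":0},{"xyz":[-1.7,-2.91,0],"dr":[0,0,0],"claw":0},{"xyz":[0,0,3],"dr":[0,0,-0.12],"claw":0},{"xyz":[0,0,4],"dr":[0,0,0],"claw":0},{"xyz":[0,0,4],"dr":[0,0,0],"claw":0}]'
python3 - <<'E'
from h import *
from cell import *
print(get_obs()["tool_pos"])
im=camera("wrist");cv2.imwrite("pics/w1.png",im[:,:,::-1])
E
```

```text
time: 2.65
tool_pos: [425.0, 151.0, 135.3]
orientation: [179.9, 0.3, -172.3]
force: [0.7, 0.9, -0.7]
grip_width: 0.2
finger_force: 0.0
[424.99677706 150.99609658 135.25146872]
```

View pics/w1.png

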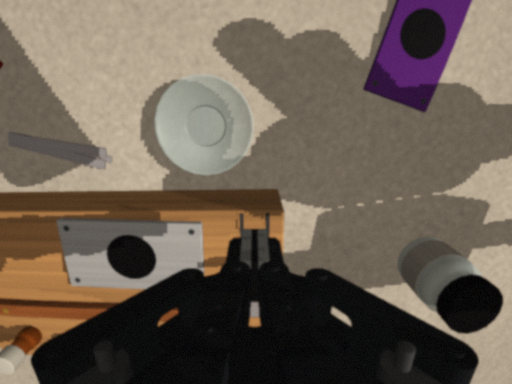

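The wrist view shows the fingertips at (253,240), in line with the stop's slots (240–268). The plate spans (58–203, 220–289), and the block's end corner is near (283,207). I refine the block and plate poses from this view.

```bash
python3 - <<'E'
from h import *
i=camera_info("wrist");a=cv2.imread("pics/w1.png");h=cv2.cvtColor(a,cv2.COLOR_BGR2HSV)
g=((h[...,1]<60)&(h[...,2]>90)).astype(np.uint8);w=np.zeros_like(g);w[214:296,50:215]=g[214:296,50:215]
cs,_=cv2.findContours(w,0,1);k=max(cs,key=cv2.contourArea)
print("plate",cv2.minAreaRect(np.array([onz(i,*p[0],66)[:2] for p in cv2.convexHull(k)],np.float32)))
V=h[...,2].astype(int)
# near top edge: dark near face -> bright top, per column
pts=[]
for u in range(5,235,6):
    d=V[198:218,u+0]; j=np.argmax(np.diff(cv2.GaussianBlur(d.astype(np.float32),(1,3),0).ravel()));pts.append(onz(i,u,198+j+.5,60)[:2])
l=cv2.fitLine(np.array(pts,np.float32),cv2.DIST_HUBER,0,.01,.01).ravel();print("near edge",l,"yaw",np.degrees(np.arctan2(-l[0],l[1]))%180)
S=h[...,1].astype(int);q=[]
for v in range(212,262,3):
    j=np.argmin(np.diff(cv2.blur(S[v,275:295].astype(np.float32).reshape(1,-1),(3,1)).ravel()));q.append([275+j+.5,v])
print("end px",q[::4]);q=np.array([onz(i,*p,60)[:2] for p in q],np.float32);print("end edge",cv2.fitLine(q,cv2.DIST_HUBER,0,.01,.01).ravel())
E
```

```text
plate ((470.7829284667969, 56.17328643798828), (60.426048278808594, 116.56938171386719), 7.7191877365112305)
near edge [ 1.4428782e-01 -9.8953575e-01  4.3347437e+02  5.5626877e+01] yaw 8.296051
end px [[np.float64(282.5), 212], [np.float64(283.5), 224], [np.float64(282.5), 236], [np.float64(282.5), 248], [np.float64(279.5), 260]]
end edge [9.9121714e-01 1.3224423e-01 4.3757748e+02 1.7412611e+02]
```

```bash
python3 - <<'E'
from h import *
i=camera_info("wrist");o=get_obs()
print(o["tool_pos"],np.round(i["cam_to_world"],3).tolist(),i["K"][0],i["k1"])
for d in(0,14,20):print(d,proj(i,o["tool_pos"]-[0,0,d]))
a=camera("side");s=camera_info("side");print("side tip proj",proj(s,o["tool_pos"]-[0,0,14]))
c=a[90:222,170:346];cv2.imwrite("pics/s1.png",cv2.resize(c[:,:,::-1],None,fx=4.5,fy=4.5,interpolation=cv2.INTER_CUBIC))
t=camera_info("top");print("dish wrist",onz(i,205,125,3),"top",onz(t,341*.64,386*.64,3))
E
```

```text
[419.71823856 149.28895825 127.28698043] [[-0.135, -0.95, -0.283, 346.879], [0.991, -0.131, -0.034, 139.675], [-0.004, -0.285, 0.959, 257.505], [0.0, 0.0, 0.0, 1.0]] [272.76537083   0.         254.19895646] -0.06463101200140618
0 (np.float64(254.66049364336112), np.float64(253.4989894230074))
14 (np.float64(254.7246661296803), np.float64(241.50512672318422))
20 (np.float64(254.74897418478), np.float64(236.95196094893606))
side tip proj (np.float64(206.31490272656103), np.float64(151.6188353014824))
dish wrist [365.45385965  95.74030033   3.        ] top [372.8364907   97.84024109   3.        ]
```

View pics/s1.png

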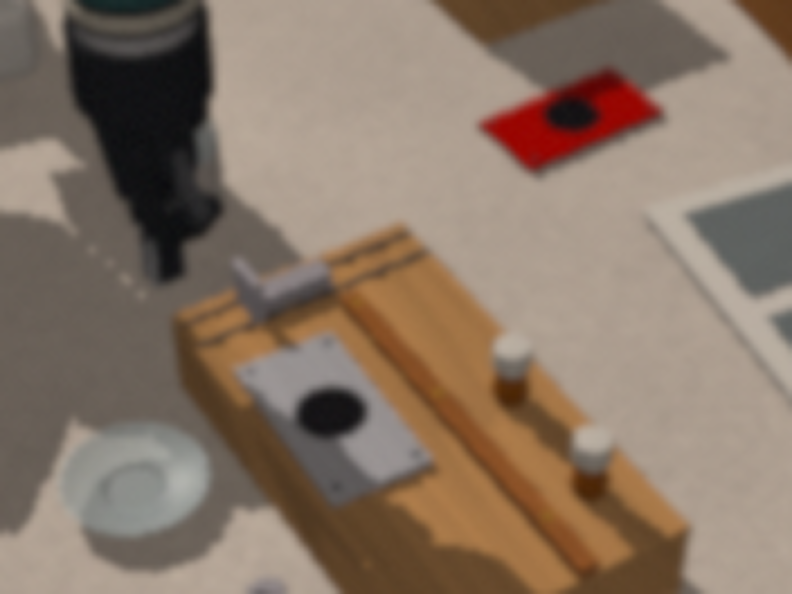

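The side crop puts the fingertip at (163,280), as predicted, and the tab upright at (245,285). The arm was still settling during the last wrist shot, so I measure again from a still pose.

```bash
cat > m.py <<'E'
from h import *
def plate(i,a,box):
    x0,x1,y0,y1=box;h=cv2.cvtColor(a,cv2.COLOR_RGB2HSV)
    g=((h[...,1]<60)&(h[...,2]>90)).astype(np.uint8);w=np.zeros_like(g);w[y0:y1,x0:x1]=g[y0:y1,x0:x1]
    w=cv2.morphologyEx(w,cv2.MORPH_OPEN,np.ones((3,3)))
    cs,_=cv2.findContours(w,0,1);k=max(cs,key=cv2.contourArea)
    return cv2.minAreaRect(np.array([onz(i,*p[0],66)[:2] for p in cv2.convexHull(k)],np.float32))
E
python3 - <<'E'
from m import *
i=camera_info("wrist");print(get_obs()["tool_pos"]);a=camera("wrist");cv2.imwrite("pics/w2.png",a[:,:,::-1]);h=cv2.cvtColor(a,cv2.COLOR_RGB2HSV)
P=lambda x,y,z=60:proj(i,[x,y,z])
print(plate(i,a,(40,218,212,300)))
V=h[...,2].astype(np.float32)
u0,v0=map(int,P(447,55));print(u0,v0)
pts=[]
for u in range(5,225,6):
    c=int(v0);d=cv2.blur(V[c-16:c+16,u].reshape(-1,1),(1,3)).ravel();j=np.argmax(np.diff(d));pts.append((u,c-16+j+1))
print(pts[::6]);w=np.array([onz(i,*p,60)[:2] for p in pts],np.float32)
l=cv2.fitLine(w,cv2.DIST_HUBER,0,.01,.01).ravel();print("near edge",l,"yaw",np.degrees(np.arctan2(-l[0],l[1]))%180, "x at y=55.6", l[2]+l[0]/l[1]*(55.6-l[3]))
E
```

```text
[419.33795125 149.44062699 130.27951461]
((482.394775390625, 54.774925231933594), (63.23051071166992, 121.4546127319336), 7.50059700012207)
134 225
[(5, np.int64(220)), (41, np.int64(221)), (77, np.int64(231)), (113, np.int64(232)), (149, np.int64(239)), (185, np.int64(221)), (221, np.int64(221))]
near edge [ 5.5882491e-02 -9.9843735e-01  4.5470035e+02  1.7697813e+01] yaw 3.2035065 x at y=55.6 452.57898
```

Both views now agree: plate at about (482.5,54.5), yaw about 7°, and block yaw about 8°. Next I lower the tips and push the stop.

```bash
python3 -m pendant '[{"xyz":[0,0,2.2],"dr":[0,0,0],"claw":0},{"xyz":[0,0,2.2],"dr":[0,0,0],"claw":0},{"xyz":[0,0,0],"dr":[0,0,0],"claw":0},{"xyz":[-1.5,0,0],"dr":[0,0,0],"claw":0},{"xyz":[-1.5,0,0],"dr":[0,0,0],"claw":0},{"xyz":[-1,0,0],"dr":[0,0,0],"claw":0},{"xyz":[-1,0,0],"dr":[0,0,0],"claw":0},{"xyz":[0,0,0],"dr":[0,0,0],"claw":0}]'
```

```text
time: 3.47
tool_pos: [475.6, 159.0, 93.3]
orientation: [179.9, 0.3, -172.2]
force: [0.4, 0.4, 0.4]
grip_width: 0.1
finger_force: 0.0
```

```bash
python3 -m pendant '[{"xyz":[-1,0,0.2],"dr":[0,0,0],"claw":0},{"xyz":[-1,0,0.2],"dr":[0,0,0],"claw":0},{"xyz":[-0.5,0,0],"dr":[0,0,0],"claw":0},{"xyz":[0,0,0],"dr":[0,0,0],"claw":0}]'
python3 - <<'E'
from h import *
print(get_obs()["tool_pos"],get_obs()["force"])
a=camera("side");c=a[90:222,170:346];cv2.imwrite("pics/s2.png",cv2.resize(c[:,:,::-1],None,fx=4.5,fy=4.5,interpolation=cv2.INTER_CUBIC))
E
```

```text
time: 3.8
tool_pos: [499.4, 161.8, 87.2]
orientation: [180.0, 0.1, -172.2]
force: [-0.4, 0.4, -0.4]
grip_width: 0.2
finger_force: 0.0
[499.36485248 161.81037318  87.24847977] [-0.44453974  0.43159777 -0.42526525]
```

View pics/s2.png

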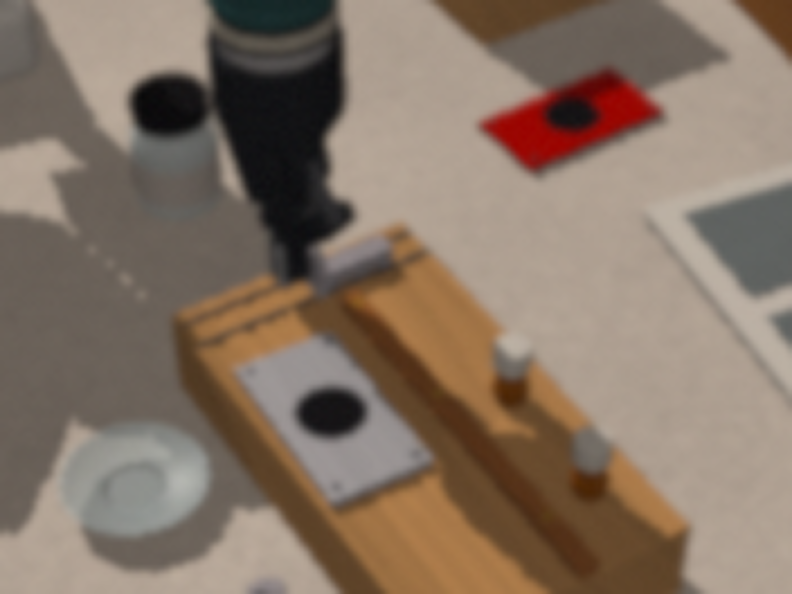

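The side crop shows the stop moving with the fingers, the tab hidden behind them at about (310,265). I keep pushing to the limit.

```bash
python3 -m pendant '[{"xyz":[-1,0,0],"dr":[0,0,0],"claw":0},{"xyz":[-0.8,0,0],"dr":[0,0,0],"claw":0},{"xyz":[-0.4,0,0],"dr":[0,0,0],"claw":0},{"xyz":[0,0,0],"dr":[0,0,0],"claw":0}]'
```

```text
time: 4.18
tool_pos: [520.9, 164.7, 87.2]
orientation: [180.0, 0.1, -172.2]
force: [0.0, -0.1, 0.1]
grip_width: -0.0
finger_force: 0.0
```

```bash
python3 -m pendant '[{"xyz":[-0.4,0,0],"dr":[0,0,0],"claw":0},{"xyz":[-0.4,0,0],"dr":[0,0,0],"claw":0},{"xyz":[0,0,0],"dr":[0,0,0],"claw":0}]'
```

```text
time: 4.43
tool_pos: [521.9, 164.7, 86.8]
orientation: [-179.9, -0.7, -172.2]
force: [-9.1, -0.6, 6.6]
grip_width: 0.3
finger_force: 4.6
```

```bash
python3 -m pendant '[{"xyz":[-0.5,0,0],"dr":[0,0,0],"claw":0},{"xyz":[0,0,0],"dr":[0,0,0],"claw":0},{"xyz":[0,0,0],"dr":[0,0,0],"claw":0}]'
```

```text
time: 4.68
tool_pos: [521.9, 164.6, 86.3]
orientation: [-179.9, -1.2, -172.1]
force: [-15.4, -0.8, 10.9]
grip_width: -0.1
finger_force: 7.7
```

The stop is hard against its limit at 15 N. I back off, rise and turn.

```bash
python3 -m pendant '[{"xyz":[2.5,0,0],"dr":[0,0,0],"claw":0},{"xyz":[2.5,0,0],"dr":[0,0,0],"claw":0},{"xyz":[0,0,-3.5],"dr":[0,0,0],"claw":0},{"xyz":[0,0,-3.5],"dr":[0,0,0],"claw":0},{"xyz":[0,0,-3.5],"dr":[0,0,0],"claw":0},{"xyz":[0,2,0],"dr":[0,0,0],"claw":0},{"xyz":[0,0,0],"dr":[0,0,0.1205],"claw":3},{"xyz":[0,0,0],"dr":[0,0,0.1205],"claw":3},{"xyz":[0,0,0],"dr":[0,0,0.1205],"claw":3},{"xyz":[0,0,0],"dr":[0,0,0.1205],"claw":3}]'
```

```text
time: 5.52
tool_pos: [481.1, 179.7, 193.0]
orientation: [179.9, 0.1, 159.9]
force: [0.2, -0.2, 0.2]
grip_width: 29.9
finger_force: 0.0
```

```bash
python3 -m pendant '[{"xyz":[0,0,0],"dr":[0,0,0.1205],"claw":3},{"xyz":[0,0,0],"dr":[0,0,0.1205],"claw":3},{"xyz":[0,0,0],"dr":[0,0,0.1205],"claw":3},{"xyz":[0,0,0],"dr":[0,0,0.1205],"claw":3},{"xyz":[0,0,0],"dr":[0,0,0.1205],"claw":3},{"xyz":[0,0,0],"dr":[0,0,0.1205],"claw":3},{"xyz":[0,0,0],"dr":[0,0,0.1205],"claw":3},{"xyz":[0,0,0],"dr":[0,0,0.1205],"claw":3},{"xyz":[0,0,0],"dr":[0,0,0.1205],"claw":3},{"xyz":[0,0,0],"dr":[0,0,0],"claw":3}]'
python3 -c "from cell import *;print(get_obs()['qpos'])"
```

```text
time: 6.35
tool_pos: [480.8, 179.6, 192.6]
orientation: [179.9, 0.0, 98.0]
force: [0.3, 0.3, 0.7]
grip_width: 29.6
finger_force: 0.0
[-50.32720804  26.43586281  33.25590778 122.98600929 -23.97778362
  36.76195693   7.63431019]
```

```bash
python3 -m pendant '[{"xyz":[-3.16,-0.24,0],"dr":[0,0,0],"claw":3},{"xyz":[-3.16,-0.24,0],"dr":[0,0,0],"claw":3},{"xyz":[-3.16,-0.24,0],"dr":[0,0,0],"claw":3},{"xyz":[-3.16,-0.24,0],"dr":[0,0,0],"claw":3},{"xyz":[-3.16,-0.24,0],"dr":[0,0,0],"claw":3},{"xyz":[-3.16,-0.24,0],"dr":[0,0,0],"claw":3},{"xyz":[-3.16,-0.24,0],"dr":[0,0,0],"claw":3},{"xyz":[0,0,3.2],"dr":[0,0,0],"claw":3},{"xyz":[0,0,3.2],"dr":[0,0,0],"claw":3},{"xyz":[0,0,3],"dr":[0,0,0],"claw":3}]'
python3 -m pendant '[{"xyz":[0,0,0],"dr":[0,0,0],"claw":3},{"xyz":[0,0,0],"dr":[0,0,0],"claw":3},{"xyz":[0,0,0],"dr":[0,0,0],"claw":3}]'
python3 - <<'E'
from m import *
i=camera_info("wrist");print(get_obs()["tool_pos"]);a=camera("wrist");cv2.imwrite("pics/w3.png",a[:,:,::-1])
print([np.round(proj(i,p)) for p in([490,-5,66],[482.5,54.5,66],get_obs()["tool_pos"])])
t=camera("top");j=camera_info("top");c=t[140:232,172:312];cv2.imwrite("pics/t3.png",cv2.resize(c[:,:,::-1],None,fx=5.7,fy=5.7,interpolation=cv2.INTER_CUBIC))
E
```

```text
time: 7.18
tool_pos: [495.7, -43.2, 97.9]
orientation: [179.8, 0.1, 98.2]
force: [-0.5, 0.6, 0.5]
grip_width: 29.8
finger_force: 0.0
time: 7.43
tool_pos: [495.3, -42.5, 99.4]
orientation: [179.9, 0.0, 98.1]
force: [0.1, 0.4, 0.6]
grip_width: 29.8
finger_force: 0.0
[495.27230201 -42.45149623  99.39626045]
[array([253., 171.]), array([255.,  65.]), array([254., 254.])]
```

View pics/w3.png

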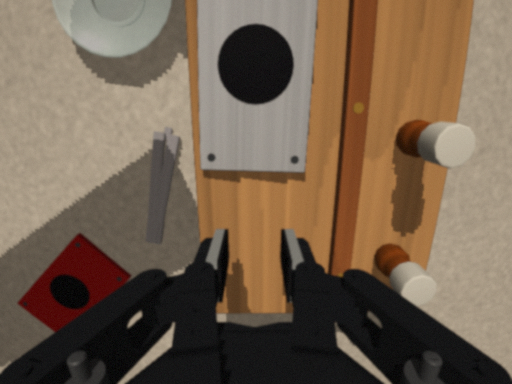

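The wrist view shows the two fingertips at (215,240) and (290,240), centred behind the plate's trailing edge (row about 170). I go down gently.

```bash
python3 -m pendant '[{"xyz":[0,0,1],"dr":[0,0,0],"claw":3},{"xyz":[0,0,0.8],"dr":[0,0,0],"claw":3},{"xyz":[0,0,0.3],"dr":[0,0,0],"claw":3},{"xyz":[0,0,0],"dr":[0,0,0],"claw":3},{"xyz":[0,0,0],"dr":[0,0,0],"claw":3}]'
python3 -m pendant '[{"xyz":[0,0,0.3],"dr":[0,0,0],"claw":3},{"xyz":[0,0,0],"dr":[0,0,0],"claw":3},{"xyz":[0,0,0],"dr":[0,0,0],"claw":3}]'
```

```text
time: 7.95
tool_pos: [493.9, -42.1, 77.0]
orientation: [-180.0, -0.0, 98.1]
force: [0.5, 0.2, 0.6]
grip_width: 30.0
finger_force: 0.0
time: 8.2
tool_pos: [494.2, -42.2, 74.3]
orientation: [-180.0, -0.0, 98.0]
force: [-0.5, 0.0, 0.2]
grip_width: 30.3
finger_force: 0.0
```

```bash
python3 -m pendant '[{"xyz":[0,0,0.2],"dr":[0,0,0],"claw":3},{"xyz":[0,0,0],"dr":[0,0,0],"claw":3},{"xyz":[0,0,0],"dr":[0,0,0],"claw":3}]'
python3 -m pendant '[{"xyz":[0,0,0.2],"dr":[0,0,0],"claw":3},{"xyz":[0,0,0],"dr":[0,0,0],"claw":3},{"xyz":[0,0,0],"dr":[0,0,0],"claw":3}]'
```

```text
time: 8.45
tool_pos: [494.4, -42.2, 73.6]
orientation: [179.9, -0.1, 98.0]
force: [-2.2, 0.3, 13.9]
grip_width: 29.9
finger_force: 6.8
time: 8.7
tool_pos: [494.4, -42.2, 73.5]
orientation: [179.9, -0.2, 98.0]
force: [-5.9, 2.0, 35.6]
grip_width: 29.9
finger_force: 17.3
```

```bash
python3 -m pendant '[{"xyz":[0,0,-0.5],"dr":[0,0,0],"claw":3},{"xyz":[0.7,0,0],"dr":[0,0,0],"claw":3},{"xyz":[0.7,0,0],"dr":[0,0,0],"claw":3},{"xyz":[0.5,0,0],"dr":[0,0,0],"claw":3},{"xyz":[0.5,0,0],"dr":[0,0,0],"claw":3},{"xyz":[0.5,0,0],"dr":[0,0,0],"claw":3},{"xyz":[0.5,0,0],"dr":[0,0,0],"claw":3},{"xyz":[0.5,0,0],"dr":[0,0,0],"claw":3},{"xyz":[0.5,0,0],"dr":[0,0,0],"claw":3},{"xyz":[0,0,0],"dr":[0,0,0],"claw":3}]'
python3 - <<'E'
from m import *
i=camera_info("wrist");print(get_obs()["tool_pos"],get_obs()["force"]);a=camera("wrist");cv2.imwrite("pics/w4.png",a[:,:,::-1])
i=camera_info("top");a=camera("top");cv2.imwrite("pics/t4.png",a[:,:,::-1]);print(plate(i,a,(195,264,184,220)))
E
```

```text
time: 9.53
tool_pos: [487.7, 2.8, 75.1]
orientation: [-180.0, -0.0, 98.1]
force: [0.2, -0.2, 0.3]
grip_width: 30.0
finger_force: 0.0
[487.74516942   2.82070386  75.12572094] [ 0.18708692 -0.19518484  0.28885082]Traceback (most recent call last):
  File "<stdin>", line 3, in <module>
  File "m.py", line 6, in plate
    cs,_=cv2.findContours(w,0,1);k=max(cs,key=cv2.contourArea)
                                   ~~~^^^^^^^^^^^^^^^^^^^^^^^^
ValueError: max() iterable argument is empty
```

View pics/w4.png

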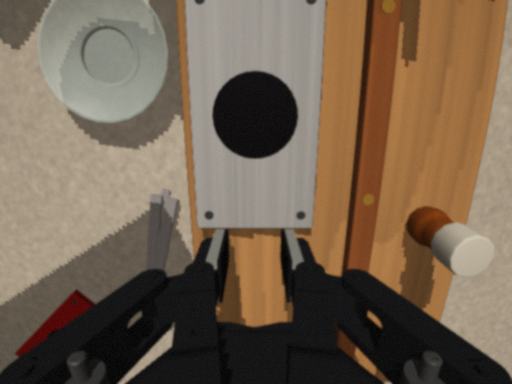

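The wrist view shows the tips just meeting the plate's trailing edge (row about 229) squarely. I keep pushing.

```bash
python3 -m pendant '[{"xyz":[0.6,0,0],"dr":[0,0,0],"claw":3},{"xyz":[0.6,0,0],"dr":[0,0,0],"claw":3},{"xyz":[0.6,0,0],"dr":[0,0,0],"claw":3},{"xyz":[0.6,0,0],"dr":[0,0,0],"claw":3},{"xyz":[0.6,0,0],"dr":[0,0,0],"claw":3},{"xyz":[0.6,0,0],"dr":[0,0,0],"claw":3},{"xyz":[0.6,0,0],"dr":[0,0,0],"claw":3},{"xyz":[0.6,0,0],"dr":[0,0,0],"claw":3},{"xyz":[0.5,0,0],"dr":[0,0,0],"claw":3},{"xyz":[0,0,0],"dr":[0,0,0],"claw":3}]'
cat > lead.py <<'E'
from m import *
print(get_obs()["tool_pos"],get_obs()["force"])
i=camera_info("side");a=camera("side");c=a[90:222,170:346];cv2.imwrite("pics/s5.png",cv2.resize(c[:,:,::-1],None,fx=4.5,fy=4.5,interpolation=cv2.INTER_CUBIC))
w=camera_info("wrist");b=camera("wrist");cv2.imwrite("pics/w5.png",b[:,:,::-1])
for k in (0,30):
    p=np.array([497,33.5])+(150+k)*np.array([-.139,.99])
    print(k,[np.round((np.array(proj(i,[*(p+d*np.array([.99,.139])),66 if k else 60]))-[170,90])*4.5) for d in(-43,-11,21)])
E
python3 lead.py
```

```text
time: 10.47
tool_pos: [480.3, 55.7, 75.2]
orientation: [-180.0, -0.1, 98.2]
force: [1.1, 0.1, -0.1]
grip_width: 30.1
finger_force: 0.0
[480.28785211  55.69139187  75.18356409] [ 1.06374133  0.08505424 -0.05371257]
0 [array([180., 310.]), array([227., 291.]), array([273., 272.])]
30 [array([156., 274.]), array([203., 256.]), array([249., 238.])]
```

View pics/s5.png

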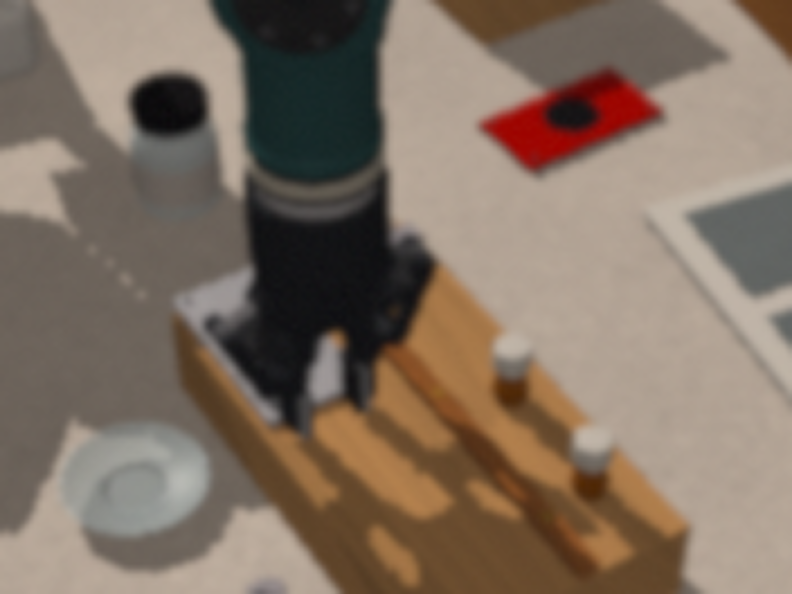

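The side crop shows the plate's leading near corner at about (178,297), just at the open end. About 28 mm remain: I push 2.5 cm, then measure.

```bash
python3 -m pendant '[{"xyz":[0.5,0,0],"dr":[0,0,0],"claw":3},{"xyz":[0.5,0,0],"dr":[0,0,0],"claw":3},{"xyz":[0.5,0,0],"dr":[0,0,0],"claw":3},{"xyz":[0.4,0,0],"dr":[0,0,0],"claw":3},{"xyz":[0.3,0,0],"dr":[0,0,0],"claw":3},{"xyz":[0.3,0,0],"dr":[0,0,0],"claw":3},{"xyz":[0,0,0],"dr":[0,0,0],"claw":3},{"xyz":[0,0,0],"dr":[0,0,0],"claw":3}]'
python3 -m pendant '[{"xyz":[-3,0,0],"dr":[0,0,0],"claw":3},{"xyz":[0,0,-4],"dr":[0,0,0],"claw":3},{"xyz":[0,0,-4],"dr":[0,0,0],"claw":3},{"xyz":[-4,0,-3],"dr":[0,0,0],"claw":3},{"xyz":[-4,0,0],"dr":[0,0,0],"claw":3},{"xyz":[-4,0,0],"dr":[0,0,0],"claw":3},{"xyz":[-4,0,0],"dr":[0,0,0],"claw":3},{"xyz":[-4,0,0],"dr":[0,0,0],"claw":3},{"xyz":[0,0,0],"dr":[0,0,0],"claw":3},{"xyz":[0,0,0],"dr":[0,0,0],"claw":3}]'
python3 - <<'E'
from m import *
i=camera_info("side");a=camera("side");c=a[90:222,170:346];s=c
t=camera_info("top");b=camera("top");cv2.imwrite("pics/t6.png",b[:,:,::-1])
c2=b[140:232,172:312]
A=cv2.resize(c,(400,300),interpolation=cv2.INTER_CUBIC);B=cv2.resize(c2,(798,524),interpolation=cv2.INTER_CUBIC)
cv2.imwrite("pics/b6.png",B[:,:,::-1])
try: print("top",plate(t,b,(170,264,180,222)))
except Exception as e: print(e)
w=camera_info("wrist");p=get_obs()["tool_pos"];d=camera("wrist");cv2.imwrite("pics/w6.png",d[:,:,::-1]);print(p)
E
```

```text
time: 11.23
tool_pos: [477.0, 79.2, 75.3]
orientation: [-180.0, -0.0, 98.1]
force: [0.2, -1.2, -0.1]
grip_width: 30.2
finger_force: 0.0
time: 12.07
tool_pos: [508.1, -145.9, 180.6]
orientation: [180.0, 0.1, 97.7]
force: [-0.1, 1.0, -1.3]
grip_width: 29.7
finger_force: 0.0
top ((470.39556884765625, 151.85205078125), (69.64423370361328, 126.93274688720703), 1.2482444047927856)
[ 507.86187046 -141.72580321  179.96008444]
```

View pics/b6.png

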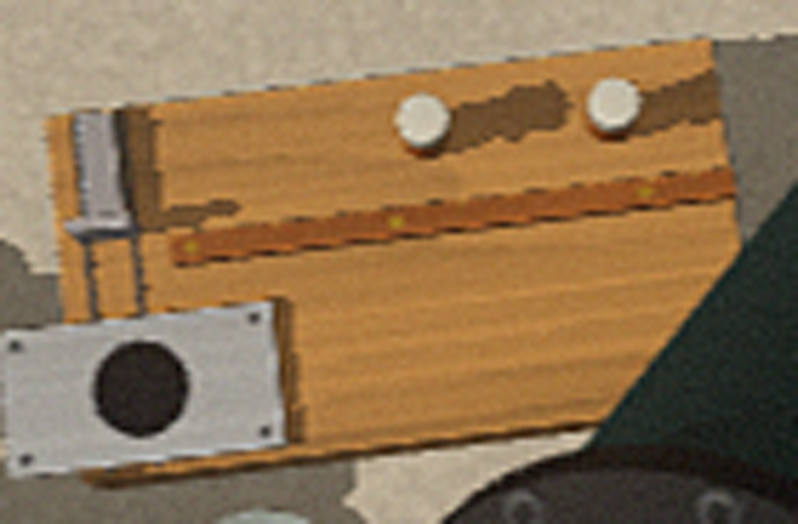

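The top crop shows the stop at the far end, and the plate with disc at (141,388) and trailing edge mid at (281,371), parallel to the fence. I compute the overhang.

```bash
python3 - <<'E'
from m import *
t=camera_info("top")
cr=lambda u,v:onz(t,172+(u+.5)/5.7-.5,140+(v+.5)/5.7-.5,66)[:2]
O=np.array([497,33.5]);X=np.array([.9903,.139]);Y=np.array([-.139,.9903])
for n,p in dict(disc=(141,388),trail=(281.5,371),c1=(2,330),c2=(275,300),c3=(288,442),c4=(10,477)).items():
    d=cr(*p)-O;print(n,np.round([d@X,d@Y],1))
# end-edge of block top at z=60, from corner pixels of earlier crop
for p in((47,115),(60,260),(66,318)):
    q=onz(t,172+(p[0]+.5)/5.7-.5,140+(p[1]+.5)/5.7-.5,60)[:2]-O;print("end",np.round([q@X,q@Y],1))
# disc precise, both views
for n,box in(("top",(175,215,190,225)),):
    b=cv2.imread("pics/t6.png");g=b.max(2);m=np.zeros(g.shape,np.uint8);x0,x1,y0,y1=box;m[y0:y1,x0:x1]=g[y0:y1,x0:x1]<60
    k,l,s,c=cv2.connectedComponentsWithStats(m);j=1+s[1:,4].argmax();print(s[j],c[j]);d=onz(t,*c[j],66)[:2];print("disc",d,(d-O)@X,(d-O)@Y)
w=camera_info("wrist");P=cv2.imread("pics/w6.png");g=P.max(2);k,l,s,c=cv2.connectedComponentsWithStats((g[:230]<60).astype(np.uint8))
u=proj(w,[*(O-11*X+118*Y),66]);print("exp",u)
for j in range(1,k):
    if s[j,4]>150:
        d=onz(w,*c[j],66)[:2]-O;print("wrist",s[j],d@X,d@Y)
E
```

```text
disc [-11.9 119. ]
trail [-11.8  57.7]
c1 [ 20.4 176.4]
c2 [19.6 57.2]
c3 [-42.9  58.1]
c4 [-43.7 178.7]
end [114.8 149.2]
end [ 49.2 149.6]
end [ 23.3 149.4]
[189 200  16  17 205] [196.15121951 207.82926829]
disc [468.1951459  150.07495475] -12.321528306999696 119.44805241290764
exp (np.float64(257.78728355375534), np.float64(-180.09264180696712))
wrist [364   0  34  17 397] 85.86245146932765 -18.374203907421027
wrist [353 105  18  15 165] 79.65914932291984 -102.41133019387617
wrist [ 79 158  36  36 997] -161.07339670796858 -159.2146291630234
```

View pics/w6.png

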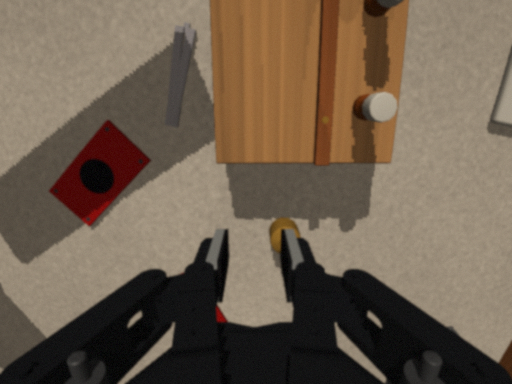

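The wrist view shows the gripper hovering clear over the brass weight with nothing touched. The plate overhangs by 29–30 mm and lies straight, with the stop at its limit, so I hand in.

```bash
python3 -c "
from cell import *
print(get_obs()['time'],ticket.job_done())"
```

```text
the job is handed in; nothing more can be done
12.2167 None
```

I pushed the stop back to its limit, then pushed the plate until about 30 mm of it sticks out past the open end, straight along the ledge, and handed the job in at 12.2 s; the hand-in gave no verdict.

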